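# Seat the dish plate on the colony counter's pins

## Robot

A 7-joint arm with a two-finger parallel gripper is mounted at the origin on the work surface. World frame = base frame: x ahead of the robot, y to its left, z up, the work surface at z = 0. Lengths are in m, angles in rad, forces in N, time in s.
With the tool pointing down it reaches from about 0.4 to 0.875 m from the base axis. Payload 19.3 kg.
Tool frame: the origin (TCP) lies midway between the tips of the shut fingers; the grasp point (between the pads) lies bot.grip_point_offset behind it (bot.grip_point_offset is the distance from the TCP to the grasp point, in m); z points along the fingers, y is the direction in which the jaws open and shut (so a half turn about z gives the same grasp; the last joint's range is limited). The gripper opens to 85 mm and grips with 20 to 120 N. Pads are 22 mm wide; open, the fingers measure 114 mm over their backs; the gripper's body (76 mm by 85 mm) begins 54 mm behind the grasp point. The pads swing forward as they close: fully open they stand 13 mm farther back than shut.
Start: joints at [-1.215, 0.521, -0.036, 1.599, 0.021, 1.021, -0.113], TCP at [0.258, 0.569, 0.231] pointing down, gripper open.
Joint ranges: [-2.91, 2.91], [-0.3, 2.13], [-1.5, 1.42], [0.17, 2.43], [-1.26, 4.41], [0.16, 1.93], [-2.52, 2.52]. Speed limits (rad/s): [1.89, 1.89, 2.39, 2.39, 3.01, 3.01, 3.01].

## Interface

Orientations are given as [roll, pitch, yaw] about the fixed x, y, z axes, in that order (R = Rz(yaw) Ry(pitch) Rx(roll)).
In Python, from workcell import bot gives the robot as it stands.
- The arm moves only by the tool servo_tool, never from a script. Its argument "rows" is a list that holds one entry, the list of rows, each a list of 6 numbers: the shift along the tool's x, y, z in cm, then the turn, a rotation vector about the tool's x, y, z in degrees. A call has 1 to 5 rows; each row shifts and turns the commanded pose from where the row before left it, along the tool's axes as they then stand; what a row does not reach is not made up. A row lasts 1/8 s, in which the tool goes at most 62.5 mm and 10.7 degrees, less where a joint would pass 70% of its speed; a pose out of reach is approached as far as the arm can. A call is refused whole if a number of a shift passes 6.25 or a number of a turn 10.7, either way. A call with a gripper value outside its range is refused whole. "grip" is the opening, from -1 (shut) to 1 (fully open), so that 0 is half open, set as the call begins (left out, the last holds). The fingers move at their own pace and stop on an object; "squeeze" is the grip in N (left out, the last holds). Time passes only in rows, so rows that do not move let the fingers close. It gives the time, the measured TCP pose, the force and the opening at its end, in the units of the state.
- bot.observe(): the state, without advancing time (a new reading comes with each control period).
- bot.grab_frame(name): name is "scene" or "top" or "wrist"; returns a dict with "image" (400x640x3 uint8, red, green, blue), "K" (3x3 intrinsics, pixels), "R" (3x3) and "t" (3): a world point X has camera coordinates R X + t; the wrist camera has in their place "mount" (4x4, takes a point from camera to tool coordinates, whose origin is the TCP and whose axes are the flange's). Camera axes: x right, y down, z forward; pixel columns grow to the right and rows downward; lengths in m; the calibration is good to about 2 mm. A picture is of the moment at which its call begins: read the wrist's pose just before it. There is no depth.
- bot.job_done(): hands the job in, once; it reports no verdict.
The state is a dict: "clock": time; "qpos": joint angles; "qd": joint speeds; "joint_efforts": joint torques, N m; "position": TCP position; "tool_rot": TCP orientation; "force": force on the tool from outside, world axes, zero at the start; "moment": the same for the moment, N m; "grip_width": finger opening in m.
Only numpy, scipy, OpenCV 4.12 (cv2) and the standard library are available. Lean on these libraries where they do the work, as an engineer would, in place of code of your own. Each camera call takes 0.05 s, during which the arm holds its last target.

## Task

The aluminium dish plate on the colony counter was laid down carelessly: it rides crooked on top of the counter's two locating pins instead of over them. Using only your fingertips, nudge it along the deck, without forcing it, until both holes drop over the pins and it lies flat on the deck, then take your hand away. Do not lift or pick up the plate, and leave the other things where they are.

Things in the scene. Friction and masses are not known exactly. Their poses are not given: they have to be found in the camera images.
- counter: Colony counter (white light box), fixed. Flat dark deck 75 mm above the table, x -125 to +135 mm, y -180 to +180 mm; in front (to x = -215) a key panel slopes down. Origin at table level under the middle of the dish plate's place; x to the back of the box, y to its left, z up. A magnifier is folded away past the right rear corner (x over +95, y below -140 mm, up to 185 mm above the table).
- pin_left (a point): Tip of the left locating pin: fixed steel pin 8 mm in diameter, 10 mm tall, with a round (hemispherical) tip, on the deck at the counter's x = +45 mm, y = +55 mm; its tip is 85 mm above the table. At first hidden under the plate.
- pin_right (a point): Tip of the right locating pin, alike, at the counter's x = +45 mm, y = -55 mm. At first hidden under the plate.
- plate: Dish plate on the counter: aluminium, 150 x 170 x 6 mm (its x, y, z), about 0.3 kg, slides with a few newtons; round 95 mm window centred at its x = -8 mm. Origin: centre of the underside. At first its near edge rests on the deck and its far part on the pin tips (4 degree slope); it is 12-20 mm too near, up to 18 mm to a side, up to 5 degrees askew. Seated, it is centred over the counter's origin.
- hole_left (a point): Centre of the plate's round through hole, 11 mm in diameter, at the underside; at the plate's x = +45 mm, y = +55 mm. Belongs over the left pin. A hole within about 2 mm of its pin finds it and the plate drops 10 mm there; the pin then stands 4 mm proud of the plate's top.
- hole_right (a point): Centre of the plate's slot, a through hole 11 mm in x by 17 mm in y, at the underside; at the plate's x = +45 mm, y = -55 mm. Belongs over the right pin.
- near_edge (a point): Middle of the plate's near (-x) edge, at its underside.
- far_edge (a point): Middle of the plate's far (+x) edge, at its underside.
- spare_plate: Bystander: a like plate with a smaller 55 mm window, 150 x 170 x 6 mm, lying on the table to the right. Origin at the centre of its underside.
- small_dish: Bystander: closed culture dish, 55 mm in diameter, 14 mm tall, on the left rear corner of the counter's deck. Origin at the centre of its underside.
- marker: Bystander: marker pen, 125 x 12 x 13 mm, lying along the rear edge of the counter's deck. Origin at its underside, near the middle; x along the pen.
- dish_stack: Bystander: stack of four culture dishes, 90 mm in diameter, 63 mm tall, on the table to the left. Origin at the centre of its underside.
- beaker: Bystander: glass beaker, 68 mm in diameter, 95 mm tall, on the table to the left. Origin at the centre of its underside.
- wash_bottle: Bystander: white wash bottle, 68 mm in diameter, 205 mm tall with its spout, on the table to the right. Origin at the centre of its underside.
- forceps: Bystander: steel forceps, 130 mm long, lying on the table to the left. Origin at the underside, near the middle.

How it is judged:
At the end, for the whole second after the job is handed in: Both of the plate's holes are over their own pins (round hole within 4 mm, slot within 6 mm in plan) and the plate lies flat on the deck: underside within 2.5 mm of the deck at both holes and both edges, tilt under 0.02 rad, at rest (horizontal distance between hole_left and pin_left below 0.004 m and horizontal distance between hole_right and pin_right below 0.006 m and z of each of hole_left, hole_right, near_edge, far_edge in the frame of counter below 0.0775 m and angle between plate's own z axis and vertical below 0.02 rad and linear speed of plate below 0.01 m/s); the robot touches nothing.
It fails at once if the plate is lifted or carried: its far edge more than 20 mm, its near edge more than 10 mm or its middle more than 15 mm above the deck (z of far_edge in the frame of counter above 0.095 m or z of near_edge in the frame of counter above 0.085 m or z of plate in the frame of counter above 0.09 m).
It fails at once if the plate is pushed off the counter's deck (z of plate in the frame of counter below 0.065 m).
It fails at once if the plate is forced: the fingers push it with more than 40 N (contact force between the fingers and plate above 40 N).
It fails at once if a bystander is moved by more than 30 mm (distance of any of spare_plate, small_dish, marker, dish_stack, beaker, wash_bottle, forceps from where it was at the start of the episode above 0.03 m).
It also fails if it takes over 72 s, if anything falls off the work surface, if the arm or the gripper's body presses on something with over 40 N, if the wrist force passes 120 N, or if a joint passes its speed limit or range.

## Working session

There is one attempt and no reset: what is moved stays moved. The work goes in short steps, Python scripts to look and compute and a tool call to move; the robot and the scene stay as the last step left them, time stands still between calls to the robot, and variables do not carry over. Pictures are saved under pics/ and viewed, and the job is handed in when it is done.

Besides the shell and the picture viewer there is one more tool, called after "Emit:" by a JSON object that holds its "op" and its "data", one argument or row to a line. servo_tool: Moves the arm, as the interface text tells. Its arguments: {"type":"object","properties":{"rows":{"type":"array"},"grip":{"type":"number"},"squeeze":{"type":"number"}},"required":["rows"]}

```bash
ls; mkdir -p pics; python3 - <<'E'
from workcell import bot
import cv2
s=bot.observe(); print(s['clock'],s['position'],s['tool_rot'],s['force'],s['grip_width'],bot.grip_point_offset)
for n in('scene','top'):
    f=bot.grab_frame(n); cv2.imwrite(f'pics/{n}0.png',f['image'][:,:,::-1]); print(n,f['K'],f['R'],f['t'])
E
```

```text
pics
0.0 [0.25803148 0.56887762 0.23072057] [-3.14044393e+00  5.88568093e-05  2.71582487e+00] [ 0.12055445  0.35115938 -0.25945231] 0.08529528694585048 0.0187
scene [[518.76989257   0.         312.95607153]
 [  0.         518.76989257 193.96245371]
 [  0.           0.           1.        ]] [[ 0.37594472  0.92631618  0.02457445]
 [ 0.54339379 -0.19889939 -0.81557478]
 [-0.75059227  0.31996463 -0.57812964]] [-0.18858761 -0.20353425  2.11493714]
top [[453.15376736   0.         316.76662739]
 [  0.         453.15376736 200.71920813]
 [  0.           0.           1.        ]] [[-0.00890768 -0.99983662  0.01572853]
 [-0.98187124  0.00576719 -0.18946136]
 [ 0.18933969 -0.01713105 -0.98176219]] [3.08041482e-04 5.03366338e-01 1.15908462e+00]
```

View pics/scene0.png

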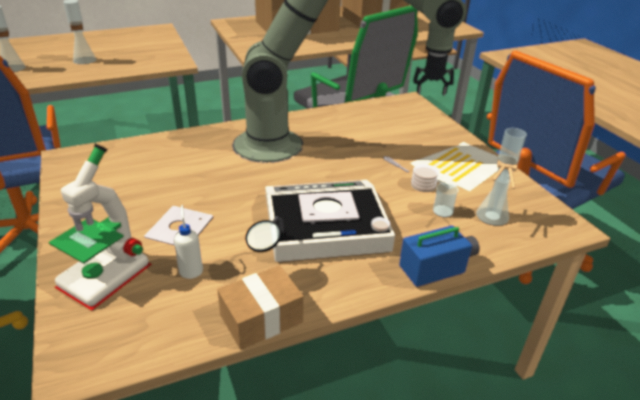

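View pics/top0.png

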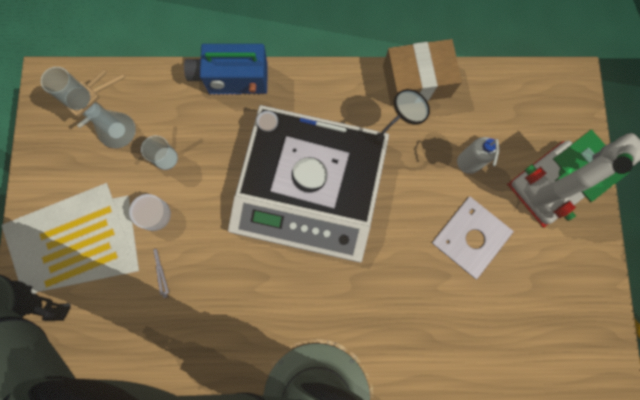

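```bash
cat > h.py <<'E'
import numpy as np, cv2
from workcell import bot
from scipy.spatial.transform import Rotation as Ro
def ray(f,uv,z,s=None):
    uv=np.atleast_2d(np.array(uv,float)); d=np.c_[uv,np.ones(len(uv))]@np.linalg.inv(f['K']).T
    if 'mount' in f:
        Rt=Ro.from_euler('xyz',s['tool_rot']).as_matrix(); M=f['mount']
        R=Rt@M[:3,:3]; o=Rt@M[:3,3]+s['position']; d=d@R.T
    else:
        d=d@f['R']; o=-f['R'].T@f['t']
    return o+d*((z-o[2])/d[:,2])[:,None]
def proj(f,X,s=None):
    X=np.atleast_2d(X)
    if 'mount' in f:
        Rt=Ro.from_euler('xyz',s['tool_rot']).as_matrix(); M=f['mount']
        R=Rt@M[:3,:3]; o=Rt@M[:3,3]+s['position']; c=(X-o)@R
    else: c=X@f['R'].T+f['t']
    c=c@f['K'].T; return c[:,:2]/c[:,2:]
E
python3 - <<'E'
from h import *
f=bot.grab_frame('top'); im=f['image']
c=im[90:280,210:410]; cv2.imwrite('pics/top0z.png',cv2.resize(c[:,:,::-1],None,fx=4,fy=4,interpolation=cv2.INTER_CUBIC)[:600])
c=im[90:240,215:400]; cv2.imwrite('pics/top0z.png',cv2.resize(c[:,:,::-1],None,fx=4,fy=4,interpolation=cv2.INTER_CUBIC))
s=bot.observe(); w=bot.grab_frame('wrist'); print(w['K'],w['mount'])
cv2.imwrite('pics/w0.png',w['image'][:,:,::-1])
E
```

```text
[[327.22227301   0.         315.26244913]
 [  0.         327.22227301 195.34590779]
 [  0.           0.           1.        ]] [[ 1.14982657e-03 -9.59069337e-01 -2.83169005e-01  7.16051332e-02]
 [ 9.99999256e-01  1.21797153e-03 -6.46025422e-05  3.40278634e-04]
 [ 4.06850105e-04 -2.83168720e-01  9.59070024e-01 -1.43610782e-01]
 [ 0.00000000e+00  0.00000000e+00  0.00000000e+00  1.00000000e+00]]
```

View pics/top0z.png

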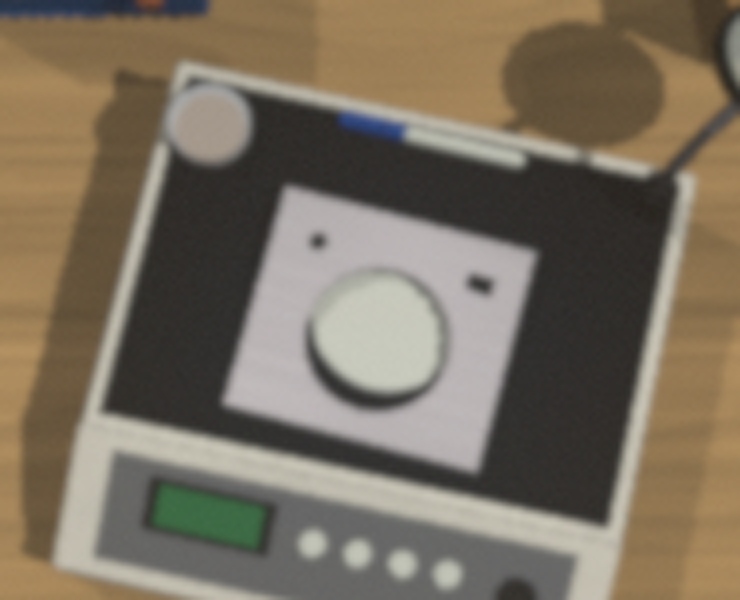

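View pics/w0.png

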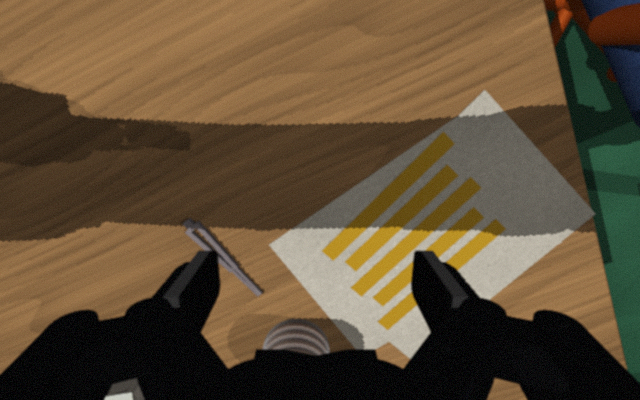

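```bash
python3 - <<'E'
from h import *
f=bot.grab_frame('top')
z=lambda p:(np.array(p,float)+.5)/4-.5+[215,90]
dk=z([(180,65),(693,178),(612,527),(100,413)])
P=ray(f,dk,.075)[:,:2]; print(P)
for i in range(4): print(np.linalg.norm(P[i]-P[i-1]))
pl=z([(285,185),(538,250),(480,472),(222,404)])
Q=np.vstack([ray(f,pl[:2],.095),ray(f,pl[2:],.081)])[:,:2]; print(Q)
for i in range(4): print(np.linalg.norm(Q[i]-Q[i-1]))
for R in (P,Q):
  x=(R[0]+R[1]-R[2]-R[3]); y=R[0]+R[3]-R[1]-R[2]
  print(np.degrees(np.arctan2(x[1],x[0])),np.degrees(np.arctan2(-y[0],y[1])), R.mean(0))
E
```

```text
[[ 0.76059576  0.14944658]
 [ 0.67925004 -0.19562985]
 [ 0.44300985 -0.13397448]
 [ 0.52016335  0.19785497]]
0.2452572409370878
0.3545347185200256
0.24415325422334214
0.34068085451367197
[[ 0.66836143  0.07705515]
 [ 0.62326745 -0.08840576]
 [ 0.47856867 -0.04883731]
 [ 0.52442246  0.11805755]]
0.1496650329009609
0.17149571108529482
0.15001132818441654
0.17307935706277514
-13.001736936638332 -13.17852778992943 [0.60075475 0.0044243 ]
-15.59663672865343 -15.304092519588558 [0.573655   0.01446741]
```

```bash
cat >> h.py <<'E'
def plan(target,yaw=None):
    s=bot.observe(); R=Ro.from_euler('xyz',s['tool_rot']).as_matrix()
    d=R.T@(np.array(target)-s['position'])*100
    out='shift cm %s'%np.round(d,2)
    if yaw is not None:
        T=Ro.from_euler('xyz',[np.pi,0,yaw]).as_matrix()
        out+=' turn deg %s'%np.round(np.degrees(Ro.from_matrix(R.T@T).as_rotvec()),2)
    print(out)
E
python3 - <<'E'
from h import *
plan([.68,-.01,.28],np.radians(167))
E
```

```text
shift cm [-62.34 -35.31  -4.87] turn deg [ -0.03   0.   -11.4 ]
```

Emit:
{"op": "servo_tool", "data": {
  "rows": [
    [[-5.2,-2.9,-0.8,0,0,0],[-5.2,-2.9,-0.8,0,0,0],[-5.2,-2.9,-0.8,0,0,0],[-5.2,-2.9,-0.8,0,0,0],[-5.2,-2.9,-0.8,0,0,0]]
  ],
  "grip": -1
}}

```text
clock: 0.88
position: [0.436, 0.328, 0.2717]
tool_rot: [3.141, 0.0, 2.716]
force: [0.7, 0.7, 0.8]
grip_width: 0.0
```

Emit:
{"op": "servo_tool", "data": {
  "rows": [
    [[-5.2,-2.9,0,0,0,0],[-5.2,-2.9,0,0,0,0],[-5.2,-2.9,0,0,0,0],[-5.2,-2.9,0,0,0,0],[-5.2,-2.9,0,0,0,0]]
  ]
}}

```text
clock: 1.5
position: [0.6129, 0.0886, 0.2714]
tool_rot: [3.141, 0.0, 2.716]
force: [0.5, 0.3, 0.7]
grip_width: -0.0001
```

```bash
python3 - <<'E'
from h import *
print(bot.observe()['position']);plan([.68,-.01,.28],np.radians(167))
E
```

```text
[0.61287601 0.08863131 0.27138252]
shift cm [-10.19  -6.21  -0.86] turn deg [ 1.000e-02  1.000e-02 -1.138e+01]
```

Emit:
{"op": "servo_tool", "data": {
  "rows": [
    [[-5.1,-3.1,-0.4,0,0,0],[-5.1,-3.1,-0.4,0,0,0],[0,0,0,0,0,-5.7],[0,0,0,0,0,-5.7],[0,0,0,0,0,0]]
  ]
}}

```text
clock: 2.12
position: [0.6791, -0.0085, 0.2791]
tool_rot: [3.142, -0.0, 2.914]
force: [-0.1, -0.3, -0.5]
grip_width: -0.0002
```

```bash
python3 - <<'E'
from h import *
s=bot.observe();w=bot.grab_frame('wrist');print(s['position'],s['tool_rot'])
cv2.imwrite('pics/w1.png',w['image'][:,:,::-1])
E
```

```text
[ 0.67913576 -0.00847343  0.27910072] [ 3.14151940e+00 -4.12265491e-04  2.91401785e+00]
```

View pics/w1.png

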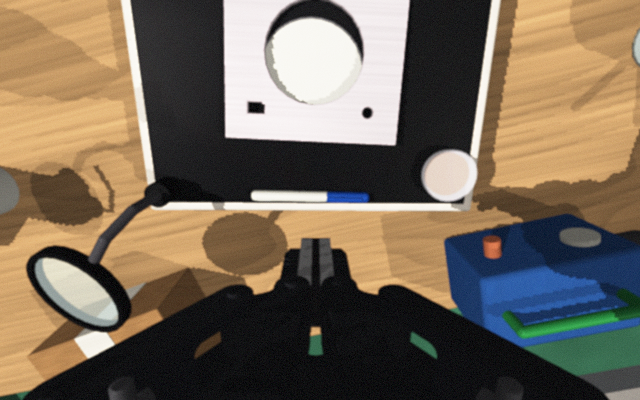

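Emit:
{"op": "servo_tool", "data": {
  "rows": [
    [[5,0,0,0,0,0],[4.5,0,0,0,0,0],[0,0,0,0,0,0],[0,0,0,0,0,0]]
  ]
}}

```text
clock: 2.68
position: [0.5871, 0.0132, 0.2797]
tool_rot: [3.141, 0.001, 2.914]
force: [0.8, 0.2, 0.9]
grip_width: -0.0001
```

```bash
python3 - <<'E'
from h import *
s=bot.observe();w=bot.grab_frame('wrist');print(s['position'],s['tool_rot'])
import pickle; pickle.dump((s,w),open('w2.pkl','wb'))
cv2.imwrite('pics/w2.png',w['image'][:,:,::-1])
E
```

```text
[0.58711206 0.01318751 0.27971561] [3.14135035e+00 8.80149115e-04 2.91351788e+00]
```

View pics/w2.png

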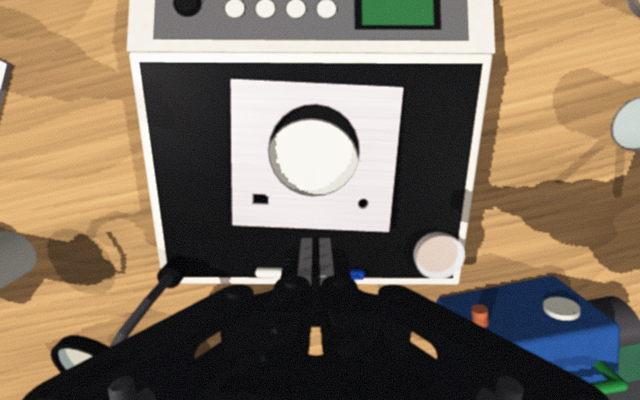

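```bash
cat >> h.py <<'E'
def edge(g,p,q,n=12,half=7,sgn=0,margin=.12):
    """subpixel line through max gradient along normals of segment p-q; returns point,dir"""
    p=np.array(p,float);q=np.array(q,float);t=(q-p)/np.linalg.norm(q-p);nr=np.array([-t[1],t[0]])
    pts=[]
    o=np.arange(-half,half+.01,.25)
    for a in np.linspace(margin,1-margin,n*3):
        c=p+(q-p)*a; xy=c+o[:,None]*nr
        v=cv2.remap(g,xy[:,0].astype(np.float32).reshape(1,-1),xy[:,1].astype(np.float32).reshape(1,-1),cv2.INTER_LINEAR)[0]
        d=np.gradient(v); d=np.abs(d) if sgn==0 else np.maximum(d*sgn,0)
        k=d.argmax(); lo=max(0,k-5);w=d[lo:k+6]; pts.append(c+nr*(w@o[lo:k+6]/w.sum()))
    vx,vy,x,y=cv2.fitLine(np.array(pts,np.float32),cv2.DIST_HUBER,0,.01,.01).ravel()
    r=np.abs((np.array(pts)-[x,y])@[-vy,vx]); 
    return np.array([x,y]),np.array([vx,vy]),np.median(r)
def inter(a,b):
    A=np.c_[a[1],-b[1]]; s=np.linalg.solve(A,b[0]-a[0]); return a[0]+a[1]*s[0]
def quad(g,cs,half=7,sg=0,show=1):
    E=[edge(g,cs[i],cs[(i+1)%4],half=half,sgn=sg) for i in range(4)]
    if show: print('res',[round(float(e[2]),2) for e in E])
    return np.array([inter(E[i-1],E[i]) for i in range(4)])
E
python3 - <<'E'
from h import *
import pickle; s,f=pickle.load(open('w2.pkl','rb'))
g=cv2.GaussianBlur(cv2.cvtColor(f['image'],cv2.COLOR_RGB2GRAY),(3,3),0).astype(np.float32)
# order near-right, near-left, far-left, far-right
dk=quad(g,[(140,63),(483,66),(462,276),(166,276)],half=5)
pl=quad(g,[(231,80),(403,87),(390,231),(233,225)],half=6)
print(dk,pl)
D=ray(f,dk,.075,s)[:,:2]
Q=np.vstack([ray(f,pl[:2],.081,s),ray(f,pl[2:],.0915,s)])[:,:2]
for n,R in (('deck',D),('plate',Q)):
  x=(R[2]+R[3]-R[0]-R[1]); y=R[1]+R[2]-R[0]-R[3]
  print(n,R,[np.linalg.norm(R[i]-R[i-1]) for i in range(4)],np.degrees(np.arctan2(x[1],x[0])),np.degrees(np.arctan2(-y[0],y[1])), R.mean(0))
c=f['image'][50:290,130:500];cv2.imwrite('pics/w2z.png',cv2.resize(c[:,:,::-1],None,fx=2.1,fy=2.1,interpolation=cv2.INTER_CUBIC))
E
```

```text
res [0.15, 1.39, 0.65, 0.12]
res [0.15, 0.16, 0.17, 0.14]
[[138.87108   61.859123]
 [478.31842   63.414722]
 [462.47015  278.0494  ]
 [168.7663   275.77704 ]] [[229.98224   78.20037 ]
 [403.23944   86.605896]
 [388.92648  231.861   ]
 [231.24214  225.19888 ]]
deck [[ 0.44418388 -0.13282292]
 [ 0.52126     0.1946039 ]
 [ 0.75839609  0.15517513]
 [ 0.67621063 -0.18710288]] [np.float64(0.23829126877826454), np.float64(0.33637635309867564), np.float64(0.24039166679665547), np.float64(0.3520066533538038)] -11.29538959226814 -13.376956029648957 [0.60001265 0.0074633 ]
plate [[ 0.47975753 -0.04807872]
 [ 0.52600825  0.11723828]
 [ 0.67176378  0.07658498]
 [ 0.62548678 -0.08911579]] [np.float64(0.15139701082351745), np.float64(0.17166490560203776), np.float64(0.15131875751034424), np.float64(0.17204158487396606)] -15.655850120342038 -15.617002217607745 [0.57575408 0.01415719]
```

View pics/w2z.png

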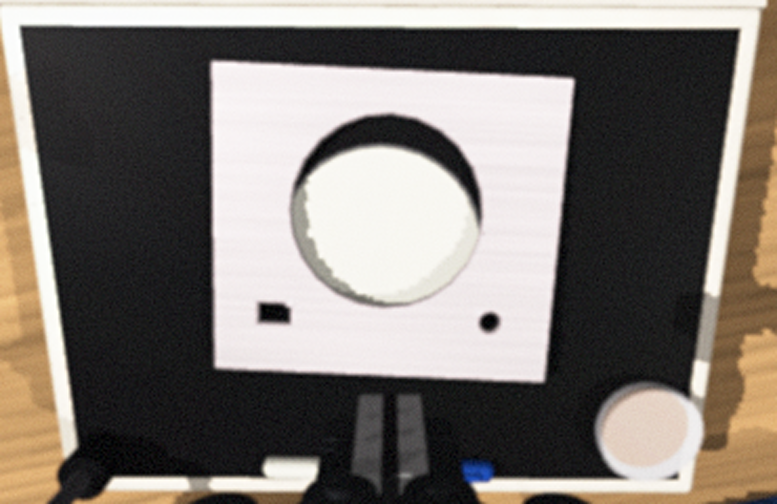

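```bash
python3 - <<'E'
from h import *
import pickle; s,f=pickle.load(open('w2.pkl','rb'))
g=cv2.GaussianBlur(cv2.cvtColor(f['image'],cv2.COLOR_RGB2GRAY),(3,3),0).astype(np.float32)
z=lambda x,y:((x+.5)/2.1-.5+130,(y+.5)/2.1-.5+50)
L={'near_in':((22,27),(740,30)),'left_in':((739,45),(712,270)),'left_out':((766,15),(735,230)),'right_in':((22,40),(72,420)),'right_out':((3,20),(60,440)),'far_in':((110,477),(255,477)),'far_out':((110,490),(255,490)),'near_out':((10,5),(760,5))}
th=None
for n,(a,b) in L.items():
    e=edge(g,z(*a),z(*b),half=3,margin=.04)
    P=ray(f,[e[0]-50*e[1],e[0]+50*e[1],e[0]],.075,s)[:,:2]; d=P[1]-P[0]
    if th is None:
        th=np.radians(-13.0); ex=np.array([np.cos(th),np.sin(th)]);ey=np.array([-ex[1],ex[0]])
    print(n,'ang',np.degrees(np.arctan2(d@ey,d@ex)),'mid x',P[2]@ex,'y',P[2]@ey,e[2], )
E
```

```text
near_in ang 89.72645726861239 mid x 0.4635162736570061 y 0.17319605711505168 0.17839853164907793
left_in ang 179.91801623088668 mid x 0.5235299001692818 y 0.31030782109857824 0.09783233786636694
left_out ang 179.76596905730386 mid x 0.5209325535346295 y 0.31946211876127006 0.036603427780927775
right_in ang -0.10744500690596406 mid x 0.5631414564317517 y -0.029724853006967717 0.14470768708073628
right_out ang -0.2702514184852669 mid x 0.5705595681138981 y -0.03900552327585386 0.13879502480499578
far_in ang 89.95726312356821 mid x 0.7019114608975598 y 0.034649324104787355 0.014960337253742064
far_out ang 89.71554274347096 mid x 0.711209425460987 y 0.019895942005833236 0.021199970894124003
near_out ang 89.73899839064387 mid x 0.4551426530103203 y 0.19198145548264256 0.07797393788137635
```

```bash
cat >> h.py <<'E'
TH=np.radians(-13.2); EX=np.array([np.cos(TH),np.sin(TH)]); EY=np.array([-EX[1],EX[0]]); O=np.array([.5947,.0064])
def c2w(x,y,z): return np.r_[O+EX*x+EY*y,z]
def w2c(p): p=np.asarray(p)[:2]-O; return np.array([p@EX,p@EY])
E
python3 - <<'E'
from h import *
print(w2c(bot.observe()['position']))
plan(c2w(-.122,.003,.10),np.radians(166.8))
E
```

```text
[-0.0087118   0.00474868]
shift cm [11.34 -0.15 17.94] turn deg [0.   0.03 0.14]
```

Emit:
{"op": "servo_tool", "data": {
  "rows": [
    [[5.7,-0.1,0,0,0,0.14],[5.6,0,0,0,0,0],[0,0,5.0,0,0,0],[0,0,5.0,0,0,0],[0,0,4.0,0,0,0]]
  ],
  "grip": 1
}}

```text
clock: 3.35
position: [0.4768, 0.0375, 0.1376]
tool_rot: [-3.141, -0.0, 2.911]
force: [1.7, 0.2, 0.0]
grip_width: 0.0856
```

Emit:
{"op": "servo_tool", "data": {
  "rows": [
    [[0,0,3.0,0,0,0],[0,0,0,0,0,0],[0,0,0,0,0,0]]
  ]
}}

```text
clock: 3.72
position: [0.4771, 0.0376, 0.1101]
tool_rot: [3.141, 0.001, 2.912]
force: [-0.6, 1.0, 0.9]
grip_width: 0.0857
```

```bash
python3 - <<'E'
from h import *
s=bot.observe();print(w2c(s['position']),s['position'],s['force'],s['grip_width'])
plan(c2w(-.122,.003,.065),np.radians(166.8))
w=bot.grab_frame('wrist');cv2.imwrite('pics/w3.png',w['image'][:,:,::-1])
E
```

```text
[-0.12156232  0.00349021] [0.47714649 0.03755685 0.11010568] [-0.64489218  1.0309096   0.91936662] 0.08570719832996974
shift cm [ 0.05 -0.05  4.51] turn deg [0.01 0.04 0.03]
```

View pics/w3.png

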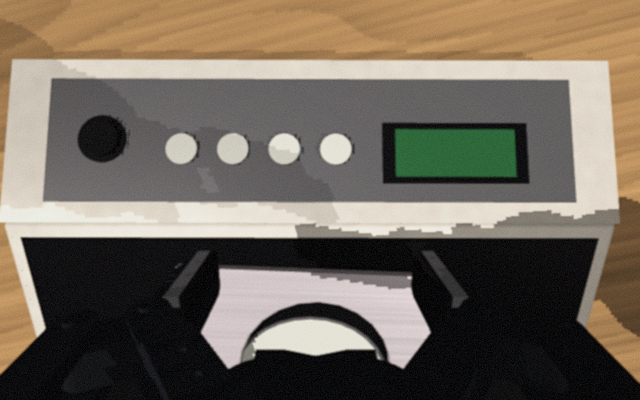

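```bash
python3 - <<'E'
from h import *
s=bot.observe();w=bot.grab_frame('wrist')
for X in (-.1325,-.1216,-.1106):
  for z in (.081,.123): print(X,z,proj(w,[c2w(X,.046,z),c2w(X,-.039,z)],s).round(0).tolist())
g=w['image'].mean(2)[:,250:400:30]; print([int(np.argmax(np.diff(c[245:300]))+245) for c in g.T])
e=ray(w,[[220,267],[412,272]],.081,s); print([w2c(p) for p in e])
E
```

```text
-0.1325 0.081 [[391.0, 212.0], [239.0, 211.0]]
-0.1325 0.123 [[412.0, 243.0], [217.0, 243.0]]
-0.1216 0.081 [[389.0, 230.0], [240.0, 229.0]]
-0.1216 0.123 [[410.0, 266.0], [219.0, 266.0]]
-0.1106 0.081 [[388.0, 247.0], [241.0, 247.0]]
-0.1106 0.123 [[408.0, 288.0], [221.0, 287.0]]
[268, 270, 271, 279, 283]
[array([-0.09772122, -0.05225   ]), array([-0.09458652,  0.06122657])]
```

Emit:
{"op": "servo_tool", "data": {
  "rows": [
    [[0,0,2.5,0,0,0],[0,0,1.5,0,0,0],[0,0,0,0,0,0]]
  ]
}}

```text
clock: 4.2
position: [0.4761, 0.0376, 0.069]
tool_rot: [-3.141, -0.001, 2.912]
force: [-0.3, 0.2, -0.3]
grip_width: 0.0853
```

Emit:
{"op": "servo_tool", "data": {
  "rows": [
    [[0,0,0.3,0,0,0],[0,0,0,0,0,0]]
  ]
}}

```text
clock: 4.45
position: [0.4766, 0.0376, 0.0667]
tool_rot: [3.141, 0.001, 2.912]
force: [-0.1, 0.9, 0.9]
grip_width: 0.0853
```

Emit:
{"op": "servo_tool", "data": {
  "rows": [
    [[0,0,0.2,0,0,0],[0,0,0,0,0,0]]
  ]
}}

```text
clock: 4.7
position: [0.4764, 0.0376, 0.0644]
tool_rot: [3.142, 0.0, 2.912]
force: [0.0, 0.4, -1.1]
grip_width: 0.0852
```

Emit:
{"op": "servo_tool", "data": {
  "rows": [
    [[0,0,0.15,0,0,0],[0,0,0,0,0,0]]
  ]
}}

```text
clock: 4.95
position: [0.4763, 0.0376, 0.0627]
tool_rot: [-3.142, -0.0, 2.912]
force: [0.0, -0.3, -0.1]
grip_width: 0.0854
```

Emit:
{"op": "servo_tool", "data": {
  "rows": [
    [[-0.4,0,-0.1,0,0,0],[-0.4,0,0,0,0,0],[-0.3,0,0,0,0,0],[-0.2,0,0,0,0,0],[-0.2,0,0,0,0,0]]
  ]
}}

```text
clock: 5.58
position: [0.4908, 0.0341, 0.0637]
tool_rot: [-3.141, -0.001, 2.912]
force: [-2.3, -0.3, 1.5]
grip_width: 0.0851
```

Emit:
{"op": "servo_tool", "data": {
  "rows": [
    [[-0.15,0,0,0,0,0],[-0.15,0,0,0,0,0],[-0.15,0,0,0,0,0],[0,0,0,0,0,0]]
  ]
}}

```text
clock: 6.08
position: [0.4955, 0.0332, 0.0638]
tool_rot: [3.142, 0.0, 2.912]
force: [-0.5, -0.1, 0.5]
grip_width: 0.0855
```

```bash
python3 - <<'E'
from h import *
s=bot.observe();print(w2c(s['position']),s['position'],s['force'],s['grip_width'])
w=bot.grab_frame('wrist');cv2.imwrite('pics/w4.png',w['image'][:,:,::-1])
E
```

```text
[-0.10265628  0.00341957] [0.49553687 0.03317087 0.0638098 ] [-0.50219624 -0.14452415  0.53936261] 0.08549268316457924
```

View pics/w4.png

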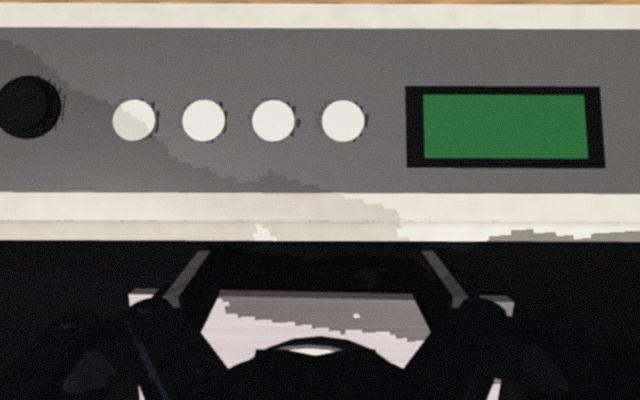

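Emit:
{"op": "servo_tool", "data": {
  "rows": [
    [[-0.15,0,0,0,0,0],[-0.15,0,0,0,0,0],[-0.15,0,0,0,0,0],[-0.15,0,0,0,0,0]]
  ]
}}

```text
clock: 6.62
position: [0.5012, 0.0318, 0.0638]
tool_rot: [-3.142, -0.0, 2.912]
force: [-1.8, 0.1, 0.8]
grip_width: 0.0854
```

Emit:
{"op": "servo_tool", "data": {
  "rows": [
    [[-0.15,0,0,0,0,0],[-0.1,0,0,0,0,0],[0,0,0,0,0,0]]
  ]
}}

```text
clock: 7.0
position: [0.5038, 0.0313, 0.0638]
tool_rot: [3.141, 0.0, 2.912]
force: [-0.3, 0.7, 0.5]
grip_width: 0.0856
```

```bash
python3 - <<'E'
from h import *
s=bot.observe();print(w2c(s['position']),s['position'],s['force'],s['grip_width'])
w=bot.grab_frame('wrist');cv2.imwrite('pics/w5.png',w['image'][:,:,::-1])
E
```

```text
[-0.09414945  0.00345514] [0.50382706 0.03126296 0.06383271] [-0.25533085  0.6603141   0.50308068] 0.08555895178550417
```

View pics/w5.png

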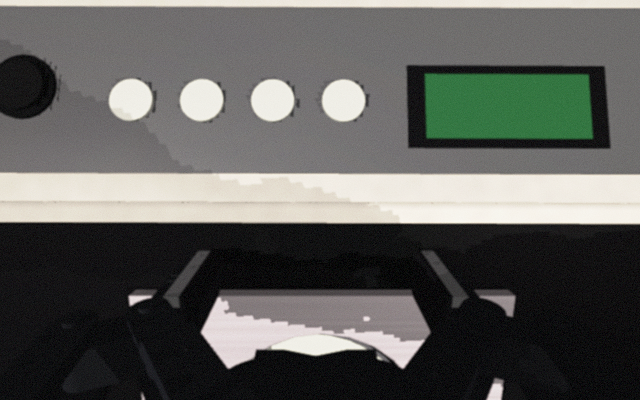

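```bash
python3 - <<'E'
from h import *
s=bot.observe();w=bot.grab_frame('wrist')
g=cv2.GaussianBlur(cv2.cvtColor(w['image'],cv2.COLOR_RGB2GRAY),(3,3),0)
for u in (140,240,300,360,400,505): print(u,g[215:305:1,u].tolist()[:14],g[282:304,u].tolist())
for v in (202,223.5): print(v,w2c(ray(w,[315,v],.075,s)[0]))
print(w2c(ray(w,[315,290.5],.081,s)[0]),w2c(ray(w,[315,297],.075,s)[0]))
for u in (129,515): print(w2c(ray(w,[u,291],.081,s)[0]))
E
```

```text
140 [224, 224, 224, 225, 227, 219, 186, 121, 55, 22, 17, 16, 16, 19] [19, 19, 19, 19, 17, 17, 25, 45, 65, 74, 73, 75, 94, 138, 187, 216, 221, 203, 156, 91, 37, 15]
240 [220, 220, 221, 221, 222, 218, 201, 155, 89, 36, 16, 16, 17, 18] [10, 11, 10, 10, 9, 9, 18, 39, 60, 69, 71, 71, 77, 91, 110, 124, 127, 127, 128, 129, 127, 124]
300 [223, 223, 223, 223, 223, 220, 203, 155, 87, 36, 17, 14, 16, 17] [10, 12, 11, 11, 11, 13, 21, 39, 58, 70, 73, 73, 77, 92, 112, 125, 130, 130, 130, 130, 128, 127]
360 [222, 221, 221, 221, 222, 222, 215, 180, 111, 45, 17, 16, 16, 17] [11, 10, 12, 11, 9, 9, 18, 40, 61, 71, 72, 72, 79, 96, 117, 131, 136, 136, 136, 137, 137, 134]
400 [242, 241, 241, 240, 240, 241, 236, 201, 126, 51, 17, 15, 19, 19] [9, 7, 5, 5, 6, 8, 21, 42, 61, 71, 73, 73, 80, 96, 118, 135, 141, 141, 140, 139, 138, 136]
505 [244, 244, 244, 244, 244, 244, 244, 224, 164, 86, 36, 24, 26, 28] [17, 17, 16, 17, 18, 17, 25, 44, 63, 72, 72, 72, 80, 102, 128, 145, 150, 149, 148, 147, 145, 143]
202 [-0.12368759  0.00351374]
223.5 [-0.11392136  0.00353285]
[-0.08467441  0.00359553] [-0.07737991  0.00360436]
[-0.08423635 -0.0784306 ]
[-0.08462342  0.09178011]
```

Emit:
{"op": "servo_tool", "data": {
  "rows": [
    [[1.5,0,0,0,0,0],[0,0,-6,0,0,0],[-3,0,-5,0,0,0],[-4,0,-4,0,0,0],[0,0,0,0,0,0]]
  ],
  "grip": -1
}}

```text
clock: 7.72
position: [0.56, 0.0183, 0.2166]
tool_rot: [3.14, 0.006, 2.911]
force: [-0.4, -0.4, -0.2]
grip_width: -0.0001
```

Emit:
{"op": "servo_tool", "data": {
  "rows": [
    [[0,0,0,0,0,0],[0,0,0,0,0,0]]
  ]
}}

```text
clock: 7.98
position: [0.5561, 0.019, 0.2128]
tool_rot: [-3.141, -0.002, 2.913]
force: [0.1, 0.1, 0.2]
grip_width: 0.0
```

```bash
python3 - <<'E'
from h import *
s=bot.observe();w=bot.grab_frame('wrist');print(w2c(s['position']),s['position'],s['tool_rot'])
import pickle; pickle.dump((s,w),open('w6.pkl','wb'))
cv2.imwrite('pics/w6.png',w['image'][:,:,::-1])
E
```

```text
[-0.04050556  0.00344396] [0.55605107 0.01900245 0.21284505] [-3.14102398e+00 -1.78091324e-03  2.91269922e+00]
```

View pics/w6.png

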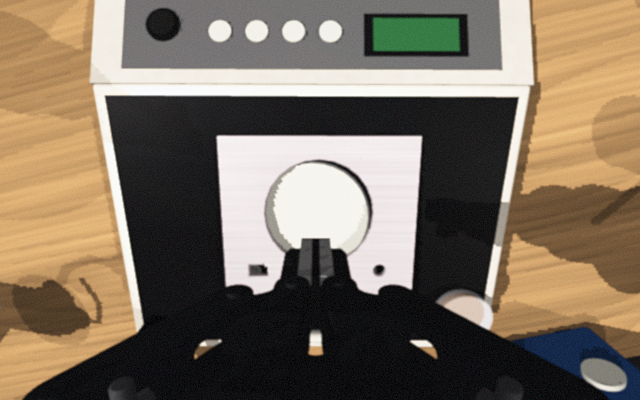

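```bash
python3 - <<'E'
from h import *
import pickle; s,f=pickle.load(open('w6.pkl','rb'))
g=cv2.GaussianBlur(cv2.cvtColor(f['image'],cv2.COLOR_RGB2GRAY),(3,3),0).astype(np.float32)
L={'near_in':((106,96),(518,98),.075),'left_in':((517,105),(503,205),.075),'left_out':((531,90),(517,190),.075),'right_in':((106,105),(133,280),.075),'right_out':((96,95),(125,280),.075),'pl_near':((217,135),(421,135),.081),'pl_left':((421,137),(415,260),.086),'pl_right':((217,137),(223,260),.086)}
for n,(a,b,z) in L.items():
    e=edge(g,a,b,half=3,margin=.04)
    P=ray(f,[e[0]-50*e[1],e[0]+50*e[1],e[0]],z,s); d=w2c(P[1])-w2c(P[0])
    print(n,'ang %.2f'%np.degrees(np.arctan2(d[1],d[0])),w2c(P[2]).round(4),e[2].round(2))
c=f['image'][120:300,205:435];cv2.imwrite('pics/w6z.png',cv2.resize(c[:,:,::-1],None,fx=3.3,fy=3.3,interpolation=cv2.INTER_CUBIC))
E
```

```text
near_in ang 89.94 [-0.1146  0.0007] 0.11
left_in ang -179.51 [-0.058   0.1706] 0.15
left_out ang -178.39 [-0.0877  0.1794] 0.09
right_in ang -0.14 [-0.0062 -0.1703] 0.14
right_out ang -0.12 [-0.0488 -0.1789] 0.12
pl_near ang 90.12 [-0.0832  0.0106] 0.02
pl_left ang -178.49 [-0.0334  0.092 ] 0.11
pl_right ang -1.12 [-0.0403 -0.0787] 0.17
```

View pics/w6z.png

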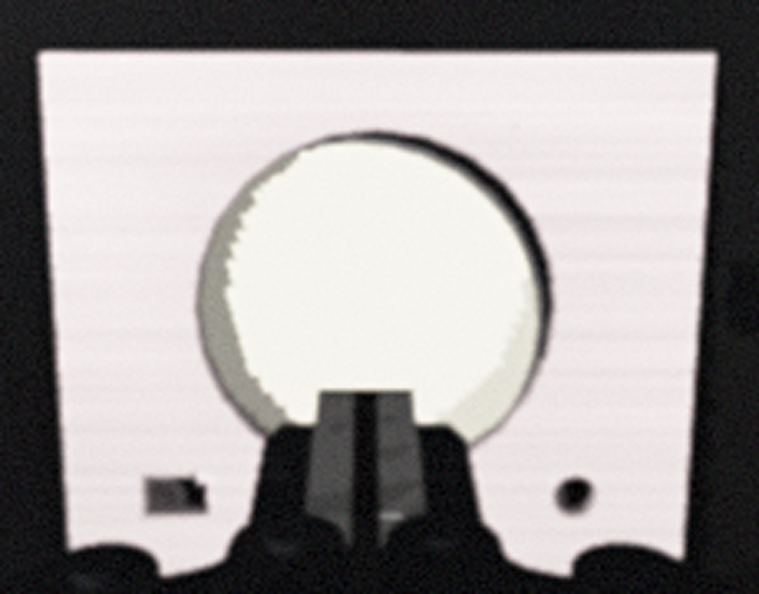

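Emit:
{"op": "servo_tool", "data": {
  "rows": [
    [[-2.4,-0.3,0,0,0,0],[0,0,5,0,0,0],[0,0,5,0,0,0],[0,0,2,0,0,0],[0,0,0,0,0,0]]
  ]
}}

```text
clock: 8.65
position: [0.5785, 0.0105, 0.0922]
tool_rot: [-3.14, -0.003, 2.913]
force: [0.4, -0.1, 0.6]
grip_width: 0.0004
```

```bash
python3 - <<'E'
from h import *
s=bot.observe();print(w2c(s['position']),s['position'],s['force'])
plan(c2w(-.016,0,.078),np.radians(166.8))
E
```

```text
[-0.0167029   0.00024584] [0.57849454 0.01045347 0.09216399] [ 0.39637182 -0.14676271  0.61283726]
shift cm [-0.07 -0.02  1.42] turn deg [-0.07 -0.19  0.08]
```

Emit:
{"op": "servo_tool", "data": {
  "rows": [
    [[0,0,1.0,0,0,0],[0,0,0.4,0,0,0],[0,-1.0,0,0,0,0],[0,-1.0,0,0,0,0],[0,-0.3,0,0,0,0]]
  ]
}}

```text
clock: 9.28
position: [0.5746, -0.0134, 0.0802]
tool_rot: [-3.141, 0.0, 2.911]
force: [0.9, -0.7, 0.5]
grip_width: -0.0004
```

Emit:
{"op": "servo_tool", "data": {
  "rows": [
    [[0,-0.2,0,0,0,0],[0,-0.2,0,0,0,0],[0,-0.2,0,0,0,0],[0,-0.15,0,0,0,0],[0,0,0,0,0,0]]
  ]
}}

```text
clock: 9.9
position: [0.5729, -0.0193, 0.0798]
tool_rot: [3.142, -0.0, 2.912]
force: [-0.5, -0.1, -0.6]
grip_width: 0.0006
```

```bash
python3 - <<'E'
from h import *
s=bot.observe();w=bot.grab_frame('wrist');print(w2c(s['position']),s['position'],s['tool_rot'],s['force'])
import pickle; pickle.dump((s,w),open('w7.pkl','wb'))
cv2.imwrite('pics/w7.png',w['image'][:,:,::-1])
E
```

```text
[-0.01532525 -0.02995563] [ 0.57293926 -0.01926464  0.07978842] [ 3.14151426e+00 -4.43917392e-05  2.91229327e+00] [-0.46244822 -0.08884798 -0.60677312]
```

View pics/w7.png

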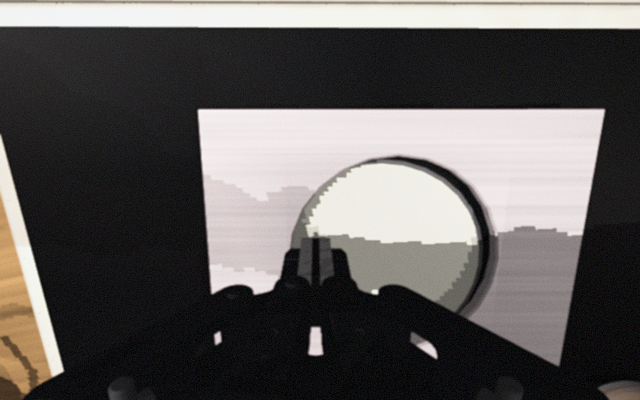

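```bash
cat >> h.py <<'E'
def pl_y(s,f,a,b):
    g=cv2.GaussianBlur(cv2.cvtColor(f['image'],cv2.COLOR_RGB2GRAY),(3,3),0).astype(np.float32)
    a=np.array(a,float);b=np.array(b,float)
    e=edge(g,a,b,half=4,margin=.06)
    ex=[]
    for c,sg in((a,1),(b,-1)):   # corner: cross gradient along row 6px inside plate
        v=c[1]+6; us=np.arange(c[0]-9,c[0]+9.1,.25,dtype=np.float32)[None]
        r=cv2.remap(g,us,np.full_like(us,v),cv2.INTER_LINEAR)[0]; ex.append([us[0,np.abs(np.gradient(r)).argmax()],v])
    P=ray(f,np.array([e[0]-99*e[1],e[0]+99*e[1]]),.081,s); p=w2c(P[0]);q=w2c(P[1])
    E=[w2c(x) for x in ray(f,ex,.0813,s)]
    print('near x %.4f yaw %.2f'%((p+q)[0]/2,-np.degrees(np.arctan2((q-p)[0],(q-p)[1]))),'y',E[0][1].round(4),E[1][1].round(4),'centre %.4f'%((E[0][1]+E[1][1])/2))
E
python3 - <<'E'
from h import *
import pickle; s,f=pickle.load(open('w7.pkl','rb')); pl_y(s,f,(198,109),(605,108))
s,f=pickle.load(open('w6.pkl','rb')); pl_y(s,f,(217,135),(421,135))
E
```

```text
near x -0.0830 yaw 0.14 y -0.0797 0.0916 centre 0.0060
near x -0.0832 yaw 0.11 y -0.0793 0.0921 centre 0.0064
```

Emit:
{"op": "servo_tool", "data": {
  "rows": [
    [[0,-0.2,0,0,0,0],[0,-0.2,0,0,0,0],[0,-0.15,0,0,0,0],[0,-0.15,0,0,0,0],[0,0,0,0,0,0]]
  ]
}}

```text
clock: 10.58
position: [0.5713, -0.0264, 0.0798]
tool_rot: [-3.141, -0.0, 2.912]
force: [-0.1, 0.5, -0.1]
grip_width: 0.0001
```

```bash
python3 - <<'E'
from h import *
s=bot.observe();w=bot.grab_frame('wrist');print(w2c(s['position']),s['force'])
import pickle; pickle.dump((s,w),open('w8.pkl','wb'))
cv2.imwrite('pics/w8.png',w['image'][:,:,::-1])
E
```

```text
[-0.01529231 -0.03726196] [-0.10208917  0.46109356 -0.11061066]
```

View pics/w8.png

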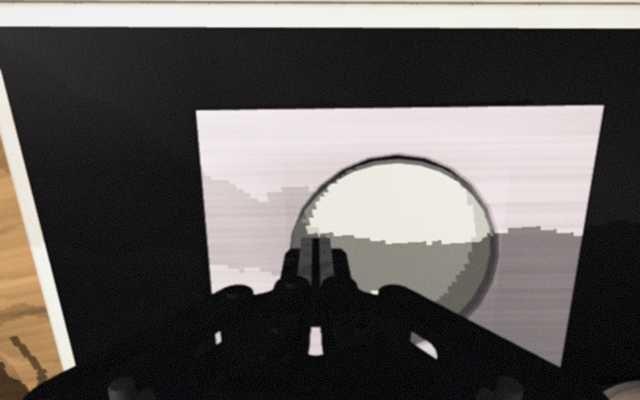

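```bash
python3 - <<'E'
from h import *
import pickle; s,f=pickle.load(open('w8.pkl','rb')); pl_y(s,f,(196,110),(604,106))
E
```

```text
near x -0.0836 yaw 0.85 y -0.0879 0.0837 centre -0.0021
```

Emit:
{"op": "servo_tool", "data": {
  "rows": [
    [[0,2.5,0,0,0,0],[0,2.5,0,0,0,0],[0,1.5,0,0,0,0],[0,0.5,0,0,0,0],[0,0,0,0,0,0]]
  ]
}}

```text
clock: 11.25
position: [0.5872, 0.0415, 0.0798]
tool_rot: [-3.141, -0.0, 2.912]
force: [-0.6, -0.7, -0.1]
grip_width: 0.0
```

Emit:
{"op": "servo_tool", "data": {
  "rows": [
    [[0,0.2,0,0,0,0],[0,0,0,0,0,0]]
  ]
}}

```text
clock: 11.5
position: [0.5877, 0.0435, 0.0798]
tool_rot: [-3.141, 0.0, 2.912]
force: [-0.7, -0.3, -0.4]
grip_width: -0.0001
```

```bash
python3 - <<'E'
from h import *
s=bot.observe();w=bot.grab_frame('wrist');print(w2c(s['position']),s['force'])
import pickle; pickle.dump((s,w),open('w9.pkl','wb'))
cv2.imwrite('pics/w9.png',w['image'][:,:,::-1])
E
```

```text
[-0.01529937  0.03453788] [-0.68176339 -0.28098047 -0.36121723]
```

View pics/w9.png

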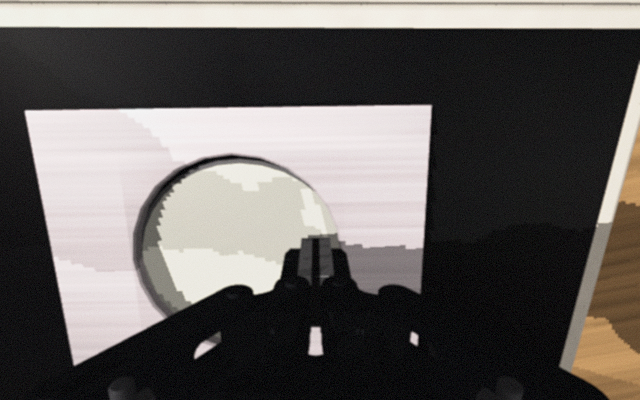

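```bash
python3 - <<'E'
from h import *
import pickle; s,f=pickle.load(open('w9.pkl','rb')); pl_y(s,f,(25,111),(432,105))
E
```

```text
near x -0.0834 yaw 0.88 y -0.088 0.0831 centre -0.0025
```

Emit:
{"op": "servo_tool", "data": {
  "rows": [
    [[0,0.15,0,0,0,0],[0,0.1,0,0,0,0],[0,0,0,0,0,0]]
  ]
}}

```text
clock: 11.92
position: [0.5882, 0.0464, 0.0798]
tool_rot: [-3.142, -0.0, 2.912]
force: [-0.4, -0.5, -0.2]
grip_width: -0.0
```

```bash
python3 - <<'E'
from h import *
import pickle
s=bot.observe();w=bot.grab_frame('wrist');print(w2c(s['position']),s['force'])
pickle.dump((s,w),open('w10.pkl','wb')); pl_y(s,w,(25,111),(432,105))
E
```

```text
[-0.01542027  0.03749396] [-0.37648197 -0.51358689 -0.23854453]
near x -0.0838 yaw 0.67 y -0.0855 0.0864 centre 0.0005
```

Emit:
{"op": "servo_tool", "data": {
  "rows": [
    [[0,-0.5,0,0,0,0],[0,0,-5,0,0,0],[5.0,-1.6,0,0,0,0],[5.0,-1.6,0,0,0,0],[0,0,0,0,0,0]]
  ]
}}

```text
clock: 12.6
position: [0.4793, 0.0324, 0.1301]
tool_rot: [-3.141, -0.002, 2.912]
force: [-0.0, 0.0, 0.4]
grip_width: 0.0
```

Emit:
{"op": "servo_tool", "data": {
  "rows": [
    [[0,0,0,0,0,0],[0,0,0,0,0,0],[0,0,0,0,0,0]]
  ],
  "grip": 1
}}

```text
clock: 12.98
position: [0.483, 0.0331, 0.1296]
tool_rot: [-3.142, 0.0, 2.912]
force: [-0.6, -0.4, 0.6]
grip_width: 0.0547
```

```bash
python3 - <<'E'
from h import *
s=bot.observe();print(w2c(s['position']),s['position'])
plan(c2w(-.113,0,.0637),np.radians(166.8))
E
```

```text
[-0.11486939  0.00048758] [0.48297693 0.03310522 0.12960428]
shift cm [-0.19 -0.05  6.59] turn deg [-0.    0.    0.06]
```

Emit:
{"op": "servo_tool", "data": {
  "rows": [
    [[0,0,2.5,0,0,0.06],[0,0,2.5,0,0,0],[0,0,1.6,0,0,0],[0,0,0,0,0,0]]
  ]
}}

```text
clock: 13.48
position: [0.4824, 0.033, 0.0631]
tool_rot: [-3.141, -0.001, 2.911]
force: [0.1, -0.2, -0.5]
grip_width: 0.0854
```

Emit:
{"op": "servo_tool", "data": {
  "rows": [
    [[-0.8,0,0,0,0,0],[-0.7,0,0,0,0,0],[-0.3,0,0,0,0,0],[-0.15,0,0,0,0,0],[0,0,0,0,0,0]]
  ]
}}

```text
clock: 14.1
position: [0.5015, 0.0286, 0.0638]
tool_rot: [-3.142, 0.0, 2.911]
force: [-0.1, -0.3, 0.5]
grip_width: 0.0853
```

```bash
python3 - <<'E'
from h import *
import pickle
s=bot.observe();w=bot.grab_frame('wrist');print(w2c(s['position']),s['position'],s['force'],s['grip_width'])
pickle.dump((s,w),open('w11.pkl','wb')); cv2.imwrite('pics/w11.png',w['image'][:,:,::-1])
E
```

```text
[-0.09584077  0.00034516] [0.50147026 0.02862136 0.06382744] [-0.11610137 -0.33550035  0.47259393] 0.08527956645889087
```

View pics/w11.png

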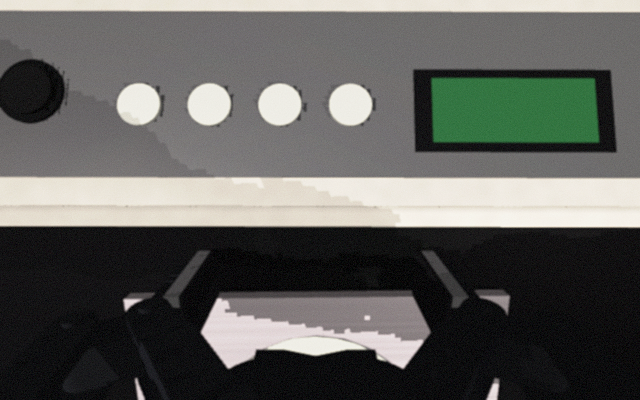

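Emit:
{"op": "servo_tool", "data": {
  "rows": [
    [[-0.1,0,0,0,0,0],[-0.1,0,0,0,0,0],[0,0,0,0,0,0]]
  ]
}}

```text
clock: 14.52
position: [0.5033, 0.0282, 0.0638]
tool_rot: [-3.142, -0.0, 2.911]
force: [-0.2, 0.4, -0.1]
grip_width: 0.0851
```

```bash
cat >> h.py <<'E'
def flush(s,w):
    g=cv2.GaussianBlur(cv2.cvtColor(w['image'],cv2.COLOR_RGB2GRAY),(3,3),0).astype(float)
    r={u:280+np.interp(40,g[280:296,u],np.arange(16)) for u in (140,230,400,500)}
    print('rows',{k:round(v,2) for k,v in r.items()})
    v=float(np.mean(list(r.values()))); k=int(v)+4
    L=g[k,100:150];Rr=g[k,490:535]
    ul=100+np.argmax(np.diff(L))+.5; ur=490+np.argmin(np.diff(Rr))+.5
    P=[w2c(ray(w,[u,k],.0785,s)[0])for u in(ul,ur)]; print(ul,ur,P,'yc %.4f'%((P[0]+P[1])[1]/2),'near x %.4f'%w2c(ray(w,[315,v],.075,s)[0])[0])
E
python3 - <<'E'
from h import *
import pickle
s,w=pickle.load(open('w11.pkl','rb')); flush(s,w)
s=bot.observe();w=bot.grab_frame('wrist');print(w2c(s['position']),s['position'],s['force'])
flush(s,w)
E
```

```text
rows {140: np.float64(291.93), 230: np.float64(291.4), 400: np.float64(289.95), 500: np.float64(288.93)}
128.5 508.5 [array([-0.08283317, -0.08361702]), array([-0.08305518,  0.08775572])] yc 0.0021 near x -0.0825
[-0.09392405  0.00040466] [0.50334993 0.0282416  0.06376931] [-0.18392316  0.36620118 -0.12128279]
rows {140: np.float64(289.65), 230: np.float64(289.74), 400: np.float64(288.95), 500: np.float64(288.44)}
126.5 507.5 [array([-0.08145166, -0.08433574]), array([-0.08170615,  0.08723755])] yc 0.0015 near x -0.0813
```

Emit:
{"op": "servo_tool", "data": {
  "rows": [
    [[-0.1,0,0,0,0,0],[-0.1,0,0,0,0,0],[-0.1,0,0,0,0,0],[-0.1,0,0,0,0,0],[0,0,0,0,0,0]]
  ]
}}

```text
clock: 15.2
position: [0.5076, 0.0272, 0.0639]
tool_rot: [3.142, 0.0, 2.911]
force: [0.0, -0.2, -0.2]
grip_width: 0.0856
```

```bash
python3 - <<'E'
from h import *
s=bot.observe();w=bot.grab_frame('wrist');print(w2c(s['position']),s['position'],s['force'])
flush(s,w)
E
```

```text
[-0.08955272  0.00035597] [0.50759465 0.02719601 0.06385053] [ 0.03461418 -0.16661952 -0.18821408]
rows {140: np.float64(289.37), 230: np.float64(289.67), 400: np.float64(289.61), 500: np.float64(289.36)}
126.5 505.5 [array([-0.07706005, -0.08444226]), array([-0.07725558,  0.08634835])] yc 0.0010 near x -0.0767
```

Emit:
{"op": "servo_tool", "data": {
  "rows": [
    [[-0.1,0,0,0,0,0],[-0.1,0,0,0,0,0],[0,0,0,0,0,0]]
  ]
}}

```text
clock: 15.62
position: [0.5093, 0.0268, 0.0638]
tool_rot: [-3.142, -0.0, 2.911]
force: [-0.1, -0.4, 0.6]
grip_width: 0.0851
```

```bash
python3 - <<'E'
from h import *
s=bot.observe();w=bot.grab_frame('wrist');print(w2c(s['position']),s['position'],s['force'])
flush(s,w); cv2.imwrite('pics/w12.png',w['image'][:,:,::-1])
E
```

```text
[-0.08783866  0.00036882] [0.50926636 0.02681711 0.06378038] [-0.07361519 -0.44266168  0.60268487]
rows {140: np.float64(287.65), 230: np.float64(288.27), 400: np.float64(288.43), 500: np.float64(288.52)}
125.5 504.5 [array([-0.07589084, -0.08474815]), array([-0.07610903,  0.08577263])] yc 0.0005 near x -0.0757
```

View pics/w12.png

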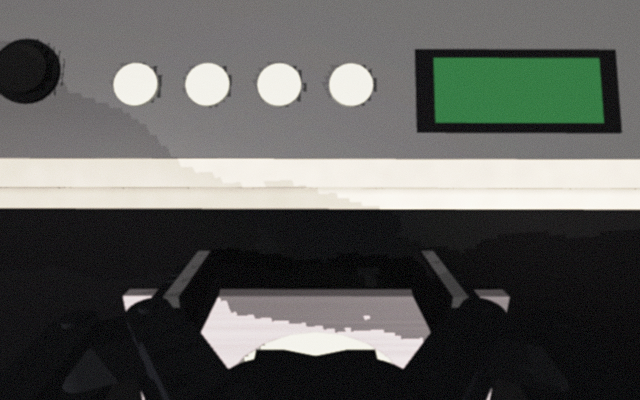

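Emit:
{"op": "servo_tool", "data": {
  "rows": [
    [[-0.1,0,0,0,0,0],[0,0,0,0,0,0]]
  ]
}}

```text
clock: 15.92
position: [0.5101, 0.0266, 0.0638]
tool_rot: [-3.142, -0.0, 2.911]
force: [-1.8, 0.4, 0.5]
grip_width: 0.0849
```

```bash
python3 - <<'E'
from h import *
s=bot.observe();w=bot.grab_frame('wrist');print(w2c(s['position']),s['position'],s['force'])
flush(s,w)
f=bot.grab_frame('scene'); cv2.imwrite('pics/s1.png',cv2.resize(f['image'][170:270,255:405,::-1],None,fx=5,fy=5,interpolation=cv2.INTER_CUBIC))
E
```

```text
[-0.08693545  0.00034981] [0.51014136 0.02659236 0.06375741] [-1.80081451  0.4164934   0.49238366]
rows {140: np.float64(287.72), 230: np.float64(288.2), 400: np.float64(288.18), 500: np.float64(287.89)}
126.5 504.5 [array([-0.07550669, -0.08421902]), array([-0.07574164,  0.08565151])] yc 0.0007 near x -0.0750
```

View pics/s1.png

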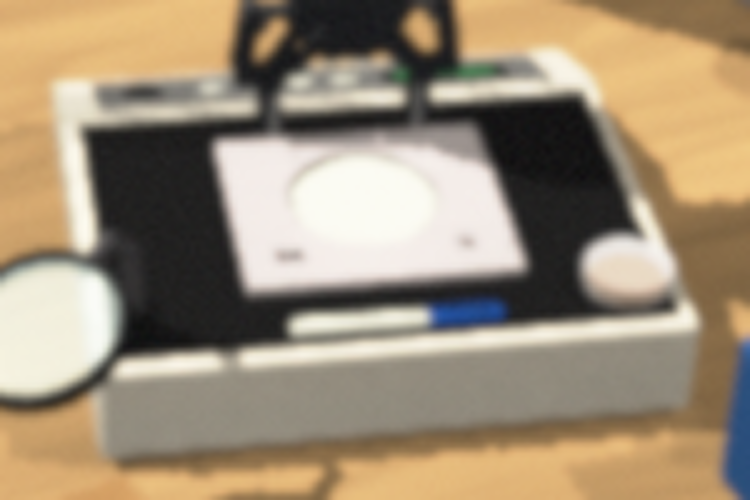

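Emit:
{"op": "servo_tool", "data": {
  "rows": [
    [[1.5,0,0,0,0,0],[0,0,-5,0,0,0],[0,0,-5,0,0,0],[0,0,-5,0,0,0],[-4,0,0,0,0,0]]
  ],
  "grip": -1
}}

```text
clock: 16.65
position: [0.5354, 0.0217, 0.2182]
tool_rot: [3.139, 0.006, 2.912]
force: [0.7, 0.9, -1.1]
grip_width: 0.0001
```

Emit:
{"op": "servo_tool", "data": {
  "rows": [
    [[-5,0,0,0,0,0],[-5,0,0,0,0,0],[0,0,0,0,0,0],[0,0,0,0,0,0]]
  ]
}}

```text
clock: 17.15
position: [0.6312, -0.0018, 0.2134]
tool_rot: [-3.141, -0.001, 2.911]
force: [0.1, -0.8, 0.6]
grip_width: -0.0001
```

```bash
python3 - <<'E'
from h import *
import pickle
s=bot.observe();w=bot.grab_frame('wrist');print(w2c(s['position']),s['position'],s['force'])
pickle.dump((s,w),open('w13.pkl','wb')); cv2.imwrite('pics/w13.png',w['image'][:,:,::-1])
f=bot.grab_frame('scene'); cv2.imwrite('pics/s2.png',cv2.resize(f['image'][170:270,255:405,::-1],None,fx=5,fy=5,interpolation=cv2.INTER_CUBIC))
E
```

```text
[0.03742666 0.00039514] [ 0.63122804 -0.00176172  0.21340829] [ 0.13917812 -0.77895618  0.63089704]
```

View pics/w13.png

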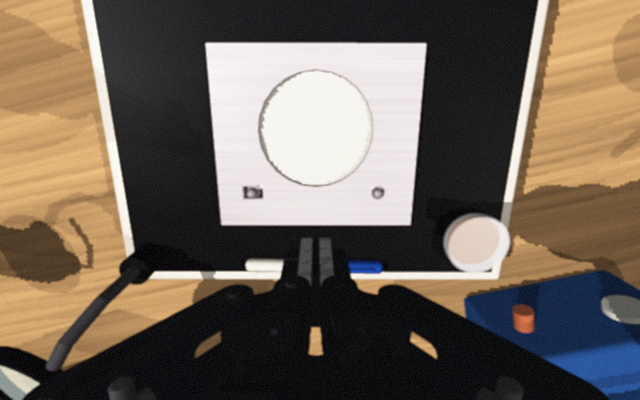

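View pics/s2.png

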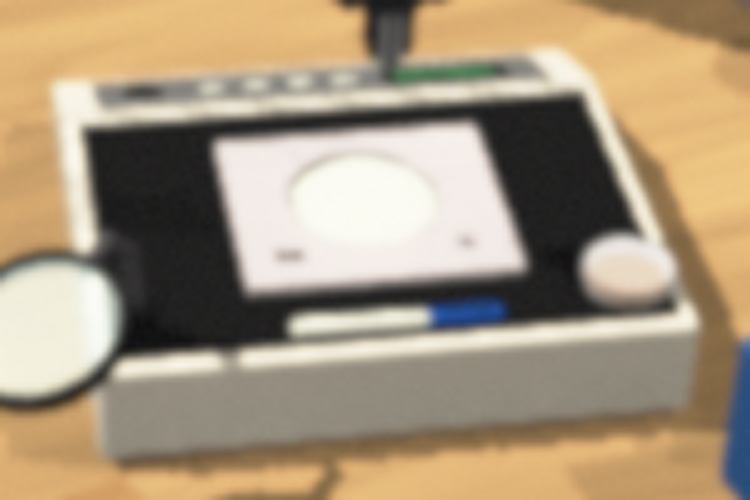

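```bash
python3 - <<'E'
from h import *
import pickle; s,f=pickle.load(open('w13.pkl','rb'))
g=cv2.GaussianBlur(cv2.cvtColor(f['image'],cv2.COLOR_RGB2GRAY),(3,3),0).astype(np.float32)
pl=quad(g,[(206,42),(426,42),(411,226),(221,225)],half=4)
for z in(.081,.091):
  Q=ray(f,pl,z,s); C=np.array([w2c(p) for p in Q]); print(z,C.round(4).tolist(),[np.linalg.norm(C[i]-C[i-1]).round(4) for i in range(4)])
s0,f0=pickle.load(open('w2.pkl','rb'))
c=f['image'][165:235,200:430];cv2.imwrite('pics/w13z.png',cv2.resize(c[:,:,::-1],None,fx=3.4,fy=3.4,interpolation=cv2.INTER_CUBIC))
# scene far edge: lower edge of plate, check ray
t=bot.grab_frame('scene')
for z in (.081,.091): print(proj(t,[c2w(.075,.085,z),c2w(.075,-.085,z),c2w(-.075,-.085,.081)]).round(1).tolist())
for z in (.085,): print('pins',proj(f,[c2w(.045,.055,z),c2w(.045,-.055,z)],s).round(1).tolist())
E
```

```text
res [0.02, 0.11, 0.04, 0.15]
0.081 [[-0.0762, -0.0851], [-0.0762, 0.0866], [0.0754, 0.0864], [0.0758, -0.085]] [np.float64(0.1519), np.float64(0.1717), np.float64(0.1516), np.float64(0.1714)]
0.091 [[-0.0746, -0.082], [-0.0746, 0.0834], [0.0715, 0.0833], [0.0718, -0.0819]] [np.float64(0.1464), np.float64(0.1655), np.float64(0.1461), np.float64(0.1652)]
[[358.5, 223.4], [303.1, 227.8], [296.6, 198.7]]
[[358.8, 220.8], [303.2, 225.2], [296.6, 198.7]]
pins [[378.1, 194.2], [251.0, 194.1]]
```

View pics/w13z.png

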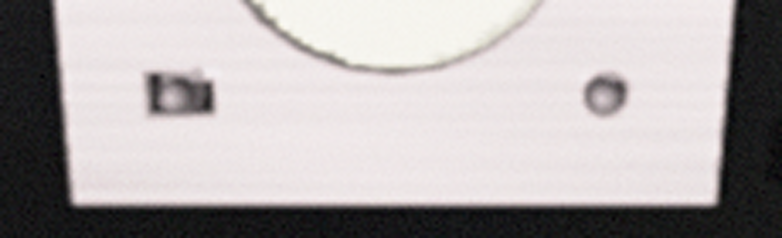

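```bash
python3 -c "
from workcell import bot
print(bot.observe()['clock'],bot.job_done())"
```

```text
the job is handed in; nothing more can be done
17.3 None
```

The plate is seated over both locating pins and lies flat on the deck. I handed the job in at 17.3 s with the hand clear, about 0.13 m above the plate.

**What I did**
1. I measured the plate at about 20 mm too near and 2.4° askew.
2. I pushed the near edge with open fingertips to square it up.
3. I nudged the plate sideways from inside its window, overshooting by about 2 mm and correcting back.
4. I pushed the near edge again until the holes dropped over the pins. Pushing force readings stayed around 2 N.

**Last checks**
- **Pins:** the wrist picture shows a pin in the round hole and in the slot. The pin in the slot sits a little off centre, within about 2 mm by eye.
- **Flatness:** at seated height, the near and far edges measured equal widths (171.7 and 171.4 mm). A plate still riding on the pins would have shown several millimetres of difference. The scene view agreed.
- **Position:** the measured plate centre was within about 1 mm of its place.
- **Other objects:** I did not measure the bystanders at the end. The marker and small dish looked unmoved, and I never touched any of them.

**Disagreement:** measured lengths came out about 1% too large (152 × 172 mm instead of 150 × 170 mm). I put this down to camera calibration.

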